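Put the pestle away in the lever-lid caddy

ROBOT

A 7-joint arm with a two-finger parallel gripper is mounted at the origin on the work surface. World frame = base frame: x ahead of the robot, y to its left, z up, the work surface at z = 0. Lengths are in m, angles in rad, forces in N, time in s.
With the tool pointing down it reaches from about 0.425 to 0.925 m from the base axis. Payload 6.8 kg.
Tool frame: the origin (TCP) lies midway between the tips of the shut fingers; the grasp point (between the pads) lies 19 mm behind it; z points along the fingers, y is the line along which they close (so a half turn about z gives the same grasp; the last joint's range is limited). The gripper opens to 85 mm and grips with 20 to 120 N. Pads are 22 mm wide; open, the fingers measure 114 mm over their backs; the gripper's body (76 mm by 85 mm) begins 54 mm behind the grasp point. The pads swing forward as they close: fully open they stand 13 mm farther back than shut.
Start: joints at [0.996, 0.477, 0.022, 1.555, -0.011, 1.109, -0.083], TCP at [0.304, -0.603, 0.231] pointing down, gripper open.
Joint ranges: [-2.96, 2.96], [-0.34, 2.1], [-1.41, 1.46], [0.24, 2.44], [-1.37, 4.51], [0.17, 1.92], [-2.96, 2.96]. Speed limits (rad/s): [2.39, 2.39, 3.14, 3.14, 3.14, 3.14, 3.14].

INTERFACE

Orientations are given as a rotation vector (axis times angle).
In Python, from bench import status, vision, r gives the robot as it stands. The module is installed in compiled form; this text tells all that it offers.
- The arm moves only by the shell command python3 -m handwheel 'ROWS' [OPENING] [FORCE]. ROWS is JSON, a list of rows, each an object with "dp": the shift along the tool's x, y, z in m, a list of three; "delta_rot": the turn, a rotation vector about the tool's x, y, z in rad, a list of three. In form: [{"dp": [x, y, z], "delta_rot": [rx, ry, rz]}, ...]. A call has 1 to 12 rows; each row is the pose to reach, as a shift and turn from the pose commanded when the call began, along the tool's axes at that moment; what a row does not reach only later rows make up. A row lasts 1/8 s, in which the tool goes at most 62.5 mm and 10.7 degrees, less where a joint would pass 70% of its speed; a pose out of reach is approached as far as the arm can. A call with a gripper value outside its range is refused whole. OPENING is the opening, from 0 (shut) to 1 (fully open), set as the call begins (- or left out, the last holds). The fingers move at their own pace and stop on an object; FORCE is the grip in N (left out, the last holds). Time passes only in rows, so rows that repeat a pose let the fingers close. It gives the time, the measured TCP pose, the force, the opening and the grip force at its end, in the units of the state.
- status.get_obs(): the state, without advancing time (a new reading comes with each control period).
- vision.grab_frame(name): name is "scene" or "top" or "wrist"; returns a dict with "img" (420x560x3 uint8, blue, green, red), "fovy" (degrees; the focal length in pixels is half the picture's height over the tangent of half this angle, whatever the lens; pixels are square), "cx", "cy" (the principal point, pixels), "world_from_camera" (4x4, takes a point from camera to world coordinates). Camera axes: x right, y up, looking along -z (the intrinsics and any distortion apply to the point x, -y, -z); pixel columns grow to the right and rows downward; lengths in m; the calibration is good to about 2 mm. The wrist camera is an equidistant fisheye: a pixel r from the principal point sees the ray r / f radians off the axis. A picture is of the moment at which its call begins. There is no depth.
- r.hand_in(): hands the job in; it is judged then, once.
The state is a dict: "clock": time; "joints": joint angles; "qvel": joint speeds; "tau": joint torques, N m; "tcp_pos": TCP position; "orientation": TCP orientation; "contact_force": force on the tool from outside, world axes, zero at the start; "moment": the same for the moment, N m; "grip_width": finger opening in m; "gripper_force": force on a finger pad.
Only numpy, scipy, OpenCV 4.12 (cv2) and the standard library are available. Lean on these libraries where they do the work, as an engineer would, in place of code of your own. Each camera call takes 0.05 s, during which the arm holds its last target. There are 200 camera calls.

TASK

Put the marble pestle away in the lidded steel caddy: lay it across the sloping bamboo rails so that it rolls down and rests against the closed lid, then let go of it. Press the caddy's lever right down with the gripper and keep the lid fully raised until the pestle has rolled in and for a second more, then ease the lever up slowly so that the lid shuts without slamming, with the pestle inside. Leave the mortar, saucer and spatula where they are.

Things in the scene. Friction and masses are not known exactly. Their poses are not given: they have to be found in the camera images.
- caddy: Fixed open-topped stainless steel box, 100 mm (x) by 170 mm (y) by 70 mm high, walls and floor 5 mm (plus a 3 mm mat inside), with a hinged lid, a lever on its -x side and a bamboo draining rack on its +x side. Origin: on the shelf, under the centre of the box. The rack's two rails slope down to the box: rail top 102 mm above the shelf at x = 190 mm, 72 mm at x = 50 mm (at the lid's front).
- rail_mid (a point): Point level with the rail tops, midway along and between the rails (caddy frame: x 120, y 0, z 87 mm; same axes). Rails lie at |y| 32 to 78 mm, open gap between for the fingers, 14 mm high guides outside. A pestle laid here parallel to the caddy's y axis has its centre 18 mm above this point and rolls down to the lid when let go, stopping with its centre near x = 68 mm.
- caddy_lid (a joint): Lid angle, rad: 0 closed, 1.15 fully raised. Steel cover 100 x 170 mm, 36 mm tall; its front wall stops the pestle at the foot of the rails. Hinged along y on the caddy's -x rim (x -50, z 70 mm). Raised, it stands 110 mm above the rim, its back 33 mm past the hinge towards the lever. Lid angle = 2.74 x lever angle; it slams shut if the lever is let go suddenly.
- caddy_lever: Steel lever on the caddy's -x side, pivoted along y at x -55, z 60 mm in the caddy's frame (its origin). It reaches 130 mm out to -x, sloping up 0.2 rad at rest; fully pressed it has turned 0.42 rad, against a firm stop, and slopes down 0.22 rad. Pressing takes roughly 3 to 6 N at the pad; it comes back up by itself, with the lid.
- lever_pad (a point): Centre of the top of the lever's flat pad (50 mm along x by 60 mm along y, 6 mm thick). At rest it is at x = -159 mm, y = 0, z = 84 mm in the caddy's frame; fully pressed it is 44 mm lower (z = 40 mm), nearly straight below. The point moves with the lever.
- pestle: Loose double-ended marble pestle, 130 mm long, round: ends 36 mm in diameter, each 35 mm long, and a 28 mm thick waist, 60 mm long, in the middle to grip. About 0.26 kg. It rolls. It starts lying on a low fixed bamboo rest (130 x 60 mm base, 3 mm thick, with 7 mm high strips under the pestle's ends only). Origin at its centre, 22 mm above the shelf at the start; its x axis runs along its length.
- mortar: Loose marble mortar, 112 mm across at the rim, 75 mm tall; a bystander. Origin: centre of its underside.
- saucer: Loose green melamine saucer, 140 mm across, 18 mm tall; a bystander. Origin: centre of its underside.
- spatula: Loose bamboo spatula, 240 mm long, lying along its x axis; a bystander.
Mind the look-alikes: they are no part of the job. Leave any orange look-alike of the pestle alone.

How it is judged:
On the way, in this order (a step that is already met when the one before it is completed fails the run):
1. the pestle lies on the rails against the closed lid, let go (x of pestle in the frame of caddy between 0.055 and 0.1 m and y of pestle in the frame of caddy between -0.04 and 0.04 m and z of pestle in the frame of caddy between 0.078 and 0.115 m and value of joint caddy_lid below 0.06 rad and linear speed of pestle below 0.03 m/s and contact force between each of the arm, the fingers and pestle below 0.05 N), for 0.2 s.
2. the lever is held down by the gripper, the lid raised (over 1.0 rad), with the pestle in the box (x of pestle in the frame of caddy between -0.05 and 0.05 m and y of pestle in the frame of caddy between -0.085 and 0.085 m and z of pestle in the frame of caddy between 0 and 0.055 m and value of joint caddy_lid above 1 rad and contact force between any of the fingers, the arm and caddy_lever above 0.3 N), for 0.8 s.
At the end, for the whole second after the job is handed in: The pestle lies at rest inside the box (centre within the box's 100 x 170 mm outline and under 55 mm above the shelf), and the lid is shut (within 0.05 rad) (x of pestle in the frame of caddy between -0.05 and 0.05 m and y of pestle in the frame of caddy between -0.085 and 0.085 m and z of pestle in the frame of caddy between 0 and 0.055 m and value of joint caddy_lid below 0.05 rad and linear speed of pestle below 0.03 m/s); the robot touches nothing.
It fails at once if the lid slams (closes faster than 2.5 rad/s) (velocity of joint caddy_lid below -2.5 rad/s).
It fails at once if the mortar is moved over 25 mm (distance of mortar from where it was at the start of the episode above 0.025 m).
It fails at once if the saucer is moved over 25 mm (distance of saucer from where it was at the start of the episode above 0.025 m).
It fails at once if the spatula is moved over 25 mm (distance of spatula from where it was at the start of the episode above 0.025 m).
It also fails if it takes over 54 s, if anything falls off the work surface, if the arm or the gripper's body presses on something with over 40 N, if the wrist force passes 120 N, or if a joint passes its speed limit or range.

## Working session

There is one attempt and no reset: what is moved stays moved. The work goes in short steps, Python scripts to look and compute and a shell command to move; the robot and the scene stay as the last step left them, time stands still between calls to the robot, and variables do not carry over. Pictures are saved under pics/ and viewed, at most 13 in all, crops included, and the job is handed in when it is done.

```bash
mkdir -p pics
cat > h.py <<'E'
import numpy as np, cv2
from scipy.spatial.transform import Rotation as R
from bench import status, vision, r
def grab(n):
    f=vision.grab_frame(n); return f
def ray(f,u,v,wrist=False):
    F=f["img"].shape[0]/2/np.tan(np.radians(f["fovy"])/2)
    x,y=(u-f["cx"]),(v-f["cy"])
    if wrist:
        rr=np.hypot(x,y)+1e-9; t=rr/F
        d=np.array([x/rr*np.sin(t),-y/rr*np.sin(t),-np.cos(t)])
    else: d=np.array([x/F,-y/F,-1])
    T=np.array(f["world_from_camera"]); return T[:3,3],T[:3,:3]@(d/np.linalg.norm(d))
def onz(f,u,v,z,wrist=False):
    o,d=ray(f,u,v,wrist); return o+d*(z-o[2])/d[2]
def proj(f,p):
    T=np.linalg.inv(np.array(f["world_from_camera"])); c=T[:3,:3]@np.array(p)+T[:3,3]
    F=f["img"].shape[0]/2/np.tan(np.radians(f["fovy"])/2)
    return f["cx"]+F*c[0]/-c[2], f["cy"]-F*c[1]/-c[2]
def todp(p,rot=None):
    s=status.get_obs(); A=R.from_rotvec(s["orientation"])
    return A.inv().apply(np.array(p)-s["tcp_pos"])
E
python3 - <<'E'
from h import *
import pickle
for n in ["scene","top"]:
    f=grab(n); cv2.imwrite(f"pics/{n}0.png",f["img"]); pickle.dump(f,open(n+".pkl","wb"))
    print(n,f["fovy"],f["cx"],f["cy"],np.round(f["world_from_camera"],3).tolist())
print(status.get_obs())
E
```

```text
scene 53.272919189403495 283.7996301120472 210.8595797406379 [[-0.63, -0.457, 0.628, 1.354], [0.777, -0.36, 0.517, 0.669], [-0.01, 0.813, 0.582, 0.813], [0.0, 0.0, 0.0, 1.0]]
top 53.19080047347264 277.9187632622089 206.72027949492153 [[0.017, 0.981, -0.194, 0.31], [-1.0, 0.018, 0.002, -0.006], [0.006, 0.194, 0.981, 1.37], [0.0, 0.0, 0.0, 1.0]]
{'clock': 0.1, 'joints': array([ 0.99588794,  0.47773868,  0.02233126,  1.5563629 , -0.01147096,
        1.10931771, -0.08308199]), 'qvel': array([-0.00038671, -0.00151684,  0.00114079, -0.00386999, -0.00055974,
       -0.00051226, -0.0026044 ]), 'tau': array([ 4.59991992e-03, -5.97768581e+01,  1.61397178e+00, -2.81956762e+01,
        1.28489966e-02,  5.04431926e-03, -3.96337759e-05]), 'tcp_pos': array([ 0.30351735, -0.60229859,  0.23040414]), 'orientation': array([-3.05481603e+00, -7.26341425e-01,  8.36443763e-04]), 'contact_force': array([0.22020962, 0.04450529, 0.38355968]), 'moment': array([-0.02967506,  0.00607739, -0.0068458 ]), 'gripper_force': 0.0, 'grip_width': 0.08536124573429568}
```

View pics/scene0.png

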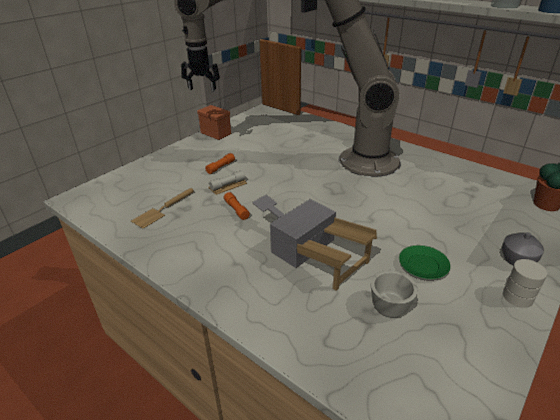

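View pics/top0.png

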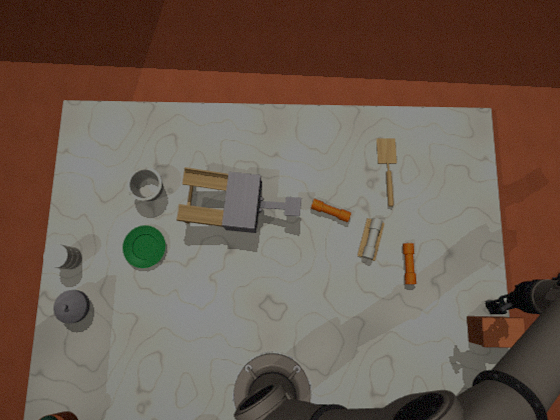

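The scene view shows the caddy at (310,235), with the white pestle on its rest at (228,183). In the top view the lid is at (241,200), the rails run to the left (+y), the lever pad is at (293,206) and the pestle is at (371,239). I'll enlarge the top view to measure.

Run:
```python
from h import *
import pickle
f=pickle.load(open("top.pkl","rb")); im=f["img"]
c=im[130:280,165:425]; c=cv2.resize(c,None,fx=3,fy=3,interpolation=cv2.INTER_CUBIC)
cv2.imwrite("pics/crop.png",cv2.convertScaleAbs(c,alpha=1.6))
hsv=cv2.cvtColor(im,cv2.COLOR_BGR2HSV)
for (u,v) in [(241,200),(293,206),(371,239),(376,225),(366,253),(205,180),(270,260),(363,240)]: print(u,v,im[v,u],hsv[v,u])
```

```text
241 200 [111 109 114] [168  11 114]
293 206 [105 107 108] [ 20   7 108]
371 239 [133 139 140] [ 26  13 140]
376 225 [135 142 140] [ 39  13 142]
366 253 [122 133 135] [ 25  25 135]
205 180 [ 64 102 125] [ 19 124 125]
270 260 [132 137 137] [ 30   9 137]
363 240 [ 74 113 138] [ 18 118 138]
```

View pics/crop.png

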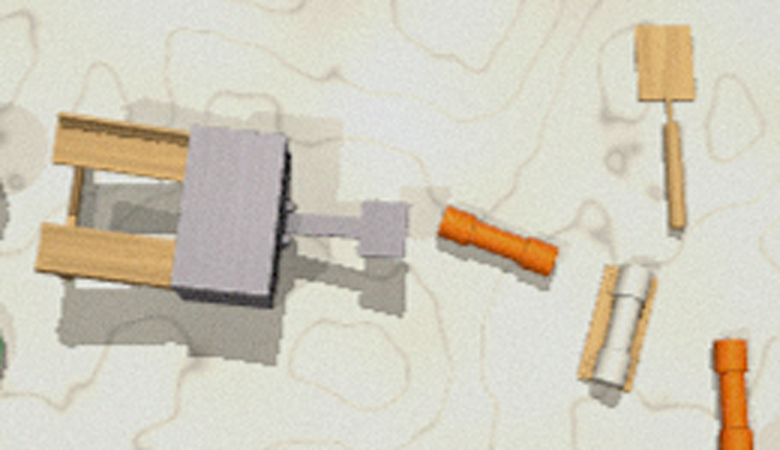

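The crop shows lid-top corners at about (190,125), (287,135), (273,300) and (173,287). The pad is centred at (384,229), and the pestle's ends are at (636,265) and (611,387).

Run:
```python
from h import *
import pickle
f=pickle.load(open("top.pkl","rb"))
P=lambda u,v,z: onz(f,u/3+165-1/3,v/3+130-1/3,z)[:2]
L=[P(*c,.106) for c in [(190,125),(287,135),(273,300),(173,287)]]
c=np.mean(L,0); print("lid",np.round(L,3).tolist(),c,[np.linalg.norm(L[i]-L[i-3]) for i in range(4)])
ydir=(L[0]+L[1]-L[2]-L[3]); xdir=(L[0]+L[3]-L[1]-L[2])
print("xdir ang",np.degrees(np.arctan2(xdir[1],xdir[0])),"ydir",np.degrees(np.arctan2(ydir[1],ydir[0])))
pad=np.mean([P(*q,.084) for q in [(362,200),(407,202),(405,257),(360,255)]],0); print("pad",pad,"dist",np.linalg.norm(pad-c),"dir",np.degrees(np.arctan2(*(c-pad)[::-1])))
# rails: white-ish pestle vs bamboo mask of rest
im=f["img"]; hsv=cv2.cvtColor(im,cv2.COLOR_BGR2HSV)
big=cv2.resize(hsv,None,fx=4,fy=4,interpolation=cv2.INTER_LINEAR)
m=cv2.inRange(big,(10,60,60),(25,160,255))
roi=np.zeros_like(m); roi[215*4:263*4,355*4:388*4]=255; m&=roi
pts=cv2.findNonZero(m); (cu,cv),wh,a=cv2.minAreaRect(pts); b=cv2.boxPoints(((cu,cv),wh,a))/4-.375
B=np.array([onz(f,*q,.006)[:2] for q in b]); print("rest",B.mean(0),[np.linalg.norm(B[i]-B[i-1]) for i in range(4)])
e=[P(636,265,.022),P(611,387,.022)]; d=e[0]-e[1]; print("pestle",np.mean(e,0),np.linalg.norm(d),np.degrees(np.arctan2(d[1],d[0])))
for i in (0,1): 
  d=B[i]-B[i+1]; print("edge",np.linalg.norm(d),np.degrees(np.arctan2(d[1],d[0])))
s=status.get_obs(); print(R.from_rotvec(s["orientation"]).as_matrix().round(3))
```

```text
lid [[0.67, 0.149], [0.661, 0.048], [0.488, 0.058], [0.499, 0.16]] [0.57927587 0.1036128 ] [np.float64(0.10154738150570305), np.float64(0.17340312192221452), np.float64(0.10238666916464478), np.float64(0.17084714712478108)]
xdir ang 84.25524378845166 ydir -3.3793627504775117
pad [ 0.56798082 -0.0541679 ] dist 0.15818448126203608 dir 85.90535040673699
rest [ 0.47775192 -0.31354295] [np.float64(0.06040673671248698), np.float64(0.133036304720578), np.float64(0.06150251789253614), np.float64(0.13281963130296143)]
pestle [ 0.47844028 -0.31628659] 0.13602946955390618 -12.960551861715116
edge 0.133036304720578 164.5470426337784
edge 0.06150251789253614 76.26614186838995
[[ 0.893  0.45  -0.001]
 [ 0.45  -0.893  0.001]
 [-0.    -0.002 -1.   ]]
```

```bash
python3 -m handwheel '[{"dp":[0.03,-0.02,0],"delta_rot":[0,0,0.1]},{"dp":[0.08,-0.05,0],"delta_rot":[0,0,0.25]},{"dp":[0.13,-0.08,0],"delta_rot":[0,0,0.4]},{"dp":[0.18,-0.11,0.02],"delta_rot":[0,0,0.55]},{"dp":[0.23,-0.14,0.04],"delta_rot":[0,0,0.68]},{"dp":[0.265,-0.165,0.06],"delta_rot":[0,0,0.72]},{"dp":[0.285,-0.178,0.07],"delta_rot":[0,0,0.72]},{"dp":[0.285,-0.178,0.07],"delta_rot":[0,0,0.72]},{"dp":[0.285,-0.178,0.07],"delta_rot":[0,0,0.72]}]' 1 40
python3 - <<'E'
from h import *
f=grab("wrist"); im=f["img"]; cv2.imwrite("pics/w1.png",im)
s=status.get_obs(); A=R.from_rotvec(s["orientation"]).as_matrix(); print(s["tcp_pos"],A.round(3),s["clock"],f["fovy"])
import pickle; pickle.dump(f,open("w1.pkl","wb"))
E
```

```text
clock: 1.23
tcp_pos: [0.4776, -0.3169, 0.1615]
orientation: [3.115, -0.399, -0.0]
contact_force: [-1.0, -1.3, 0.8]
grip_width: 0.0853
gripper_force: 0.0
[ 0.47748652 -0.31731406  0.16173001] [[ 0.968 -0.253  0.   ]
 [-0.253 -0.968 -0.001]
 [ 0.     0.001 -1.   ]] 1.275 65.70646984690485
```

View pics/w1.png

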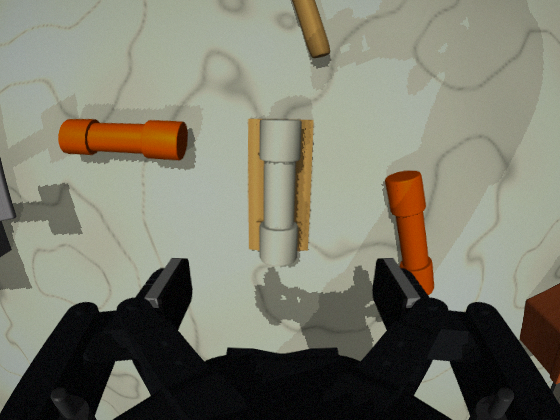

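The wrist view shows the pestle lined up between the fingers. Its waist is at about (280,193) and its ends are at (280,121) and (278,264).

Run:
```python
from h import *
import pickle
f=pickle.load(open("w1.pkl","rb"))
a=onz(f,280,121,.03,True);b=onz(f,278,264,.022,True);d=a-b
w1=onz(f,281,162,.032,True);w2=onz(f,279,225,.032,True)
print(a,b,(a+b)/2,np.linalg.norm(d),np.degrees(np.arctan2(d[1],d[0])),(w1+w2)/2, np.linalg.norm(w1-w2))
print(todp([*((a+b)/2)[:2],.006]))
```

```text
[ 0.54001973 -0.3309811   0.03      ] [ 0.40944693 -0.29479118  0.022     ] [ 0.47473333 -0.31288614  0.026     ] 0.1357312285177147 -15.49139320133084 [ 0.47905221 -0.3150431   0.032     ] 0.05668193490966965
[-0.00384909 -0.00373692  0.15572489]
```

```bash
python3 -m handwheel '[{"dp":[0,-0.003,0.03],"delta_rot":[0,0,0.01]},{"dp":[0,-0.003,0.07],"delta_rot":[0,0,0.01]},{"dp":[0,-0.003,0.11],"delta_rot":[0,0,0.01]},{"dp":[0,-0.003,0.135],"delta_rot":[0,0,0.01]},{"dp":[0,-0.003,0.15],"delta_rot":[0,0,0.01]},{"dp":[0,-0.003,0.155],"delta_rot":[0,0,0.01]},{"dp":[0,-0.003,0.155],"delta_rot":[0,0,0.01]},{"dp":[0,-0.003,0.155],"delta_rot":[0,0,0.01]}]' 1 40
python3 -m handwheel '[{"dp":[0,0,0],"delta_rot":[0,0,0]},{"dp":[0,0,0],"delta_rot":[0,0,0]},{"dp":[0,0,0],"delta_rot":[0,0,0]},{"dp":[0,0,0],"delta_rot":[0,0,0]},{"dp":[0,0,0],"delta_rot":[0,0,0]},{"dp":[0,0,0],"delta_rot":[0,0,0]},{"dp":[0,0,0],"delta_rot":[0,0,0]},{"dp":[0,0,0],"delta_rot":[0,0,0]}]' 0.15 40
```

```text
clock: 2.28
tcp_pos: [0.4796, -0.3132, 0.0073]
orientation: [3.114, -0.412, 0.003]
contact_force: [-0.2, 1.1, 0.3]
grip_width: 0.0855
gripper_force: 0.0
clock: 3.28
tcp_pos: [0.4788, -0.3143, 0.0068]
orientation: [3.112, -0.414, 0.001]
contact_force: [-2.0, -5.4, 4.7]
grip_width: 0.0266
gripper_force: 40.1
```

```bash
python3 -m handwheel '[{"dp":[0,0,-0.015],"delta_rot":[0,0,0]},{"dp":[0,0,-0.05],"delta_rot":[0,0,0]},{"dp":[0,0,-0.1],"delta_rot":[0,0,0]},{"dp":[0,0,-0.15],"delta_rot":[0,0,0]},{"dp":[0,0,-0.185],"delta_rot":[0,0,0]},{"dp":[0,-0.02,-0.2],"delta_rot":[0,0,0]},{"dp":[-0.005,-0.06,-0.2],"delta_rot":[0,0,-0.05]},{"dp":[-0.01,-0.11,-0.2],"delta_rot":[0,0,-0.08]},{"dp":[-0.01,-0.16,-0.2],"delta_rot":[0,0,-0.1]},{"dp":[-0.015,-0.21,-0.2],"delta_rot":[0,0,-0.13]},{"dp":[-0.015,-0.24,-0.2],"delta_rot":[0,0,-0.16]},{"dp":[-0.015,-0.25,-0.2],"delta_rot":[0,0,-0.188]}]'
python3 -m handwheel '[{"dp":[0,-0.02,0],"delta_rot":[0,0,0]},{"dp":[0,-0.06,0],"delta_rot":[0,0,0]},{"dp":[0,-0.11,0],"delta_rot":[0,0,0]},{"dp":[0,-0.16,0],"delta_rot":[0,0,0]},{"dp":[0,-0.21,0],"delta_rot":[0,0,0]},{"dp":[0,-0.24,0],"delta_rot":[0,0,0]},{"dp":[0,-0.26,0],"delta_rot":[0,0,0]},{"dp":[0,-0.27,0],"delta_rot":[0,0,0]},{"dp":[0,-0.27,0],"delta_rot":[0,0,0]},{"dp":[0,-0.27,0],"delta_rot":[0,0,0]}]'
python3 - <<'E'
from h import *
f=grab("wrist"); cv2.imwrite("pics/w2.png",f["img"])
t=grab("top"); cv2.imwrite("pics/t2.png",cv2.resize(t["img"][130:280,120:340],None,fx=3,fy=3))
import pickle; pickle.dump(f,open("w2.pkl","wb"))
s=status.get_obs();A=R.from_rotvec(s["orientation"]).as_matrix(); print(s["tcp_pos"],A.round(3),s["grip_width"],todp([.588,.2186,.0915]))
E
```

```text
clock: 4.78
tcp_pos: [0.5293, -0.0641, 0.2064]
orientation: [-3.139, 0.109, 0.001]
contact_force: [0.8, 0.2, -2.5]
grip_width: 0.0267
gripper_force: 39.9
clock: 6.02
tcp_pos: [0.55, 0.2001, 0.2062]
orientation: [3.138, -0.121, -0.0]
contact_force: [0.6, 0.0, -3.0]
grip_width: 0.0265
gripper_force: 39.9
[0.54997533 0.20041436 0.20629104] [[ 0.997 -0.077 -0.   ]
 [-0.077 -0.997 -0.001]
 [-0.     0.001 -1.   ]] 0.02656365119028727 [ 0.03651256 -0.02113724  0.11477642]
```

View pics/w2.png

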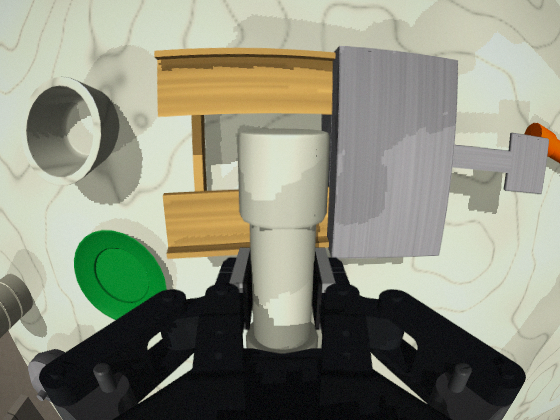

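The wrist view shows the pestle held level, parallel to the lid front (edge near column 333) and short of the rails. The lid corners are at (338,46), (458,60), (441,256) and (331,256).

Run:
```python
from h import *
import pickle
f=pickle.load(open("w2.pkl","rb"))
L=np.array([onz(f,*q,.106,True)[:2] for q in [(338,46),(458,60),(441,256),(331,256)]])
c=L.mean(0); y=L[0]+L[1]-L[2]-L[3]; print(L.round(3),c,np.degrees(np.arctan2(y[1],y[0])),[np.linalg.norm(L[i]-L[i-1]) for i in range(4)])
x=L[0]+L[3]-L[1]-L[2]; print(np.degrees(np.arctan2(x[1],x[0])))
# pestle far end centre
a=onz(f,283,132,.221,True); print("pestle end",a, "rail ends", onz(f,157,113,.102,True), onz(f,165,193,.102,True))
```

```text
[[0.67  0.15 ]
 [0.662 0.049]
 [0.491 0.061]
 [0.503 0.163]] [0.5811814  0.10544469] -4.318520991744271 [np.float64(0.1673731512971936), np.float64(0.10140034409262196), np.float64(0.1711095825117231), np.float64(0.1032730715683961)]
84.44656356607574
pestle end [0.61427246 0.19537291 0.221     ] rail ends [0.63201225 0.29287408 0.102     ] [0.56665739 0.29546351 0.102     ]
```

```bash
python3 -m handwheel '[{"dp":[0.015,-0.01,0.005],"delta_rot":[0,0,0]},{"dp":[0.03,-0.018,0.02],"delta_rot":[0,0,0]},{"dp":[0.038,-0.0215,0.045],"delta_rot":[0,0,0]},{"dp":[0.038,-0.0215,0.07],"delta_rot":[0,0,0]},{"dp":[0.038,-0.0215,0.09],"delta_rot":[0,0,0]},{"dp":[0.038,-0.0215,0.103],"delta_rot":[0,0,0]},{"dp":[0.038,-0.0215,0.11],"delta_rot":[0,0,0]},{"dp":[0.038,-0.0215,0.114],"delta_rot":[0,0,0]},{"dp":[0.038,-0.0215,0.114],"delta_rot":[0,0,0]},{"dp":[0.038,-0.0215,0.114],"delta_rot":[0,0,0]}]'
python3 - <<'E'
from h import *
f=grab("scene"); cv2.imwrite("pics/s3.png",cv2.resize(f["img"][150:310,220:430],None,fx=3.7,fy=3.7,interpolation=cv2.INTER_CUBIC))
E
```

```text
clock: 7.38
tcp_pos: [0.5897, 0.2206, 0.093]
orientation: [-3.139, 0.118, -0.002]
contact_force: [0.3, 0.1, -2.5]
grip_width: 0.0267
gripper_force: 39.9
```

View pics/s3.png

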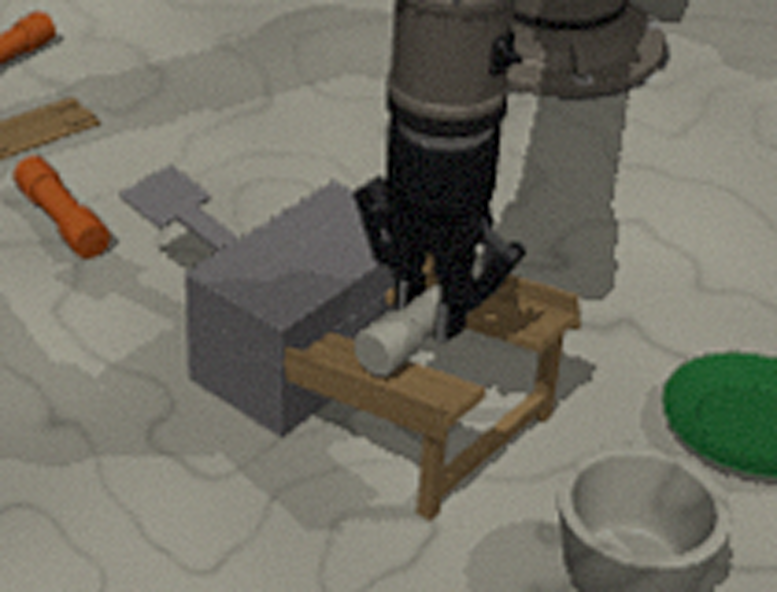

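The scene crop shows the pestle a few mm above both rails at (390,345), clear of the lid. Next I lower it slightly until it touches.

```bash
python3 -m handwheel '[{"dp":[0,0,0.001],"delta_rot":[0,0,0]},{"dp":[0,0,0.002],"delta_rot":[0,0,0]},{"dp":[0,0,0.002],"delta_rot":[0,0,0]},{"dp":[0,0,0.002],"delta_rot":[0,0,0]}]'
python3 -m handwheel '[{"dp":[0,0,0],"delta_rot":[0,0,0]},{"dp":[0,0,0],"delta_rot":[0,0,0]},{"dp":[0,0,0],"delta_rot":[0,0,0]},{"dp":[0,0,0],"delta_rot":[0,0,0]},{"dp":[0,0,0],"delta_rot":[0,0,0]}]' 0.65 40
```

```text
clock: 7.92
tcp_pos: [0.5893, 0.2204, 0.0903]
orientation: [3.139, -0.118, -0.0]
contact_force: [0.3, -0.4, -2.3]
grip_width: 0.0268
gripper_force: 39.9
clock: 8.55
tcp_pos: [0.5895, 0.2204, 0.0904]
orientation: [3.139, -0.118, 0.001]
contact_force: [0.2, -0.7, 0.1]
grip_width: 0.0554
gripper_force: 0.4
```

```bash
python3 -m handwheel '[{"dp":[0,0,-0.005],"delta_rot":[0,0,0]},{"dp":[0,0,-0.015],"delta_rot":[0,0,0]},{"dp":[0,0,-0.03],"delta_rot":[0,0,0]},{"dp":[0,0,-0.05],"delta_rot":[0,0,0]},{"dp":[0,0,-0.08],"delta_rot":[0,0,0]},{"dp":[0,0,-0.11],"delta_rot":[0,0,0]},{"dp":[0,0,-0.135],"delta_rot":[0,0,0]},{"dp":[0,0,-0.145],"delta_rot":[0,0,0]},{"dp":[0,0,-0.145],"delta_rot":[0,0,0]},{"dp":[0,0,-0.145],"delta_rot":[0,0,0]}]'
python3 - <<'E'
from h import *
f=grab("wrist"); cv2.imwrite("pics/w4.png",f["img"])
import pickle; pickle.dump(f,open("w4.pkl","wb"))
s=status.get_obs();A=R.from_rotvec(s["orientation"]).as_matrix(); print(s["tcp_pos"],A.round(3))
E
```

```text
clock: 9.8
tcp_pos: [0.5887, 0.2201, 0.2343]
orientation: [3.139, -0.118, -0.002]
contact_force: [-0.6, -0.4, 0.2]
grip_width: 0.0554
gripper_force: 0.0
[0.5886571  0.22010881 0.23407111] [[ 0.997 -0.075 -0.002]
 [-0.075 -0.997 -0.001]
 [-0.002  0.001 -1.   ]]
```

View pics/w4.png

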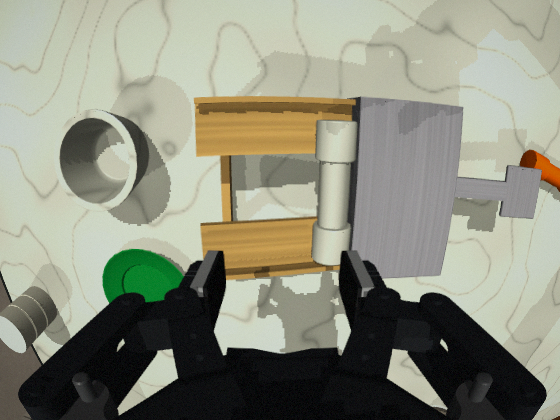

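The pestle lies against the closed lid at (334,190), parallel to it and centred on the rails. Next I shut the fingers and move over the lever pad.

```bash
python3 -m handwheel '[{"dp":[0,0.02,0],"delta_rot":[0,0,0]},{"dp":[0,0.06,0],"delta_rot":[0,0,0]},{"dp":[0,0.11,0],"delta_rot":[0,0,0]},{"dp":[0,0.16,0],"delta_rot":[0,0,0]},{"dp":[0,0.21,0],"delta_rot":[0,0,0]},{"dp":[-0.002,0.25,0],"delta_rot":[0,0,0]},{"dp":[-0.002,0.275,0],"delta_rot":[0,0,0]},{"dp":[-0.002,0.28,0.03],"delta_rot":[0,0,0]},{"dp":[-0.002,0.28,0.07],"delta_rot":[0,0,0]},{"dp":[-0.002,0.28,0.1],"delta_rot":[0,0,0]},{"dp":[-0.002,0.28,0.115],"delta_rot":[0,0,0]},{"dp":[-0.002,0.28,0.115],"delta_rot":[0,0,0]}]' 0 40
python3 - <<'E'
from h import *
f=grab("wrist"); cv2.imwrite("pics/w5.png",f["img"])
import pickle; pickle.dump(f,open("w5.pkl","wb"))
E
```

```text
clock: 11.35
tcp_pos: [0.5654, -0.0593, 0.1196]
orientation: [3.139, -0.119, -0.003]
contact_force: [0.5, 0.5, -0.0]
grip_width: 0.0
gripper_force: 0.0
```

View pics/w5.png

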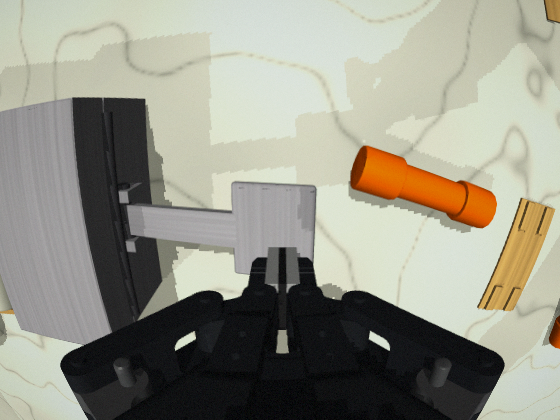

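The pad's far corners are at (232,182) and (316,184), and the shut fingertips are over its middle at (283,250). Next I press slowly.

```bash
python3 -m handwheel '[{"dp":[0,0,0.01],"delta_rot":[0,0,0]},{"dp":[0,0,0.02],"delta_rot":[0,0,0]},{"dp":[0,0,0.028],"delta_rot":[0,0,0]},{"dp":[0,0,0.034],"delta_rot":[0,0,0]},{"dp":[0,0,0.038],"delta_rot":[0,0,0]},{"dp":[0,0,0.042],"delta_rot":[0,0,0]},{"dp":[0,0,0.046],"delta_rot":[0,0,0]},{"dp":[0,0,0.046],"delta_rot":[0,0,0]}]'
python3 -m handwheel '[{"dp":[0,0,0.004],"delta_rot":[0,0,0]},{"dp":[0,0,0.008],"delta_rot":[0,0,0]},{"dp":[0,0,0.012],"delta_rot":[0,0,0]},{"dp":[0,0,0.016],"delta_rot":[0,0,0]},{"dp":[0,0,0.02],"delta_rot":[0,0,0]},{"dp":[0,0,0.024],"delta_rot":[0,0,0]},{"dp":[0,0,0.028],"delta_rot":[0,0,0]},{"dp":[0,0,0.031],"delta_rot":[0,0,0]},{"dp":[0,0,0.033],"delta_rot":[0,0,0]},{"dp":[0,0,0.033],"delta_rot":[0,0,0]}]'
```

```text
clock: 12.4
tcp_pos: [0.5662, -0.0583, 0.074]
orientation: [-3.139, 0.118, 0.0]
contact_force: [-0.2, -0.0, 0.2]
grip_width: -0.0001
gripper_force: 0.0
clock: 13.65
tcp_pos: [0.5662, -0.0585, 0.0411]
orientation: [-3.139, 0.118, 0.0]
contact_force: [0.3, -0.1, 2.3]
grip_width: 0.0002
gripper_force: 0.7
```

Run:
```python
from h import *
f=grab("wrist"); g=grab("scene")
a=cv2.resize(f["img"],(400,300)); b=cv2.resize(g["img"][140:300,200:413],(400,300),interpolation=cv2.INTER_CUBIC)
cv2.imwrite("pics/w6.png",np.hstack([a,b]))
print(status.get_obs()["contact_force"])
```

```text
[0.91185498 1.07944812 1.02987854]
```

View pics/w6.png

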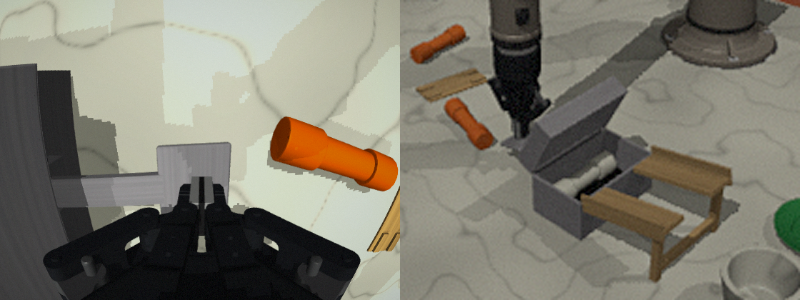

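The lid is up and the pestle is in the box, at (585,178) in the right-hand panel. I'll press to the stop and hold.

```bash
python3 -m handwheel '[{"dp":[0,0,0.002],"delta_rot":[0,0,0]},{"dp":[0,0,0.004],"delta_rot":[0,0,0]},{"dp":[0,0,0.005],"delta_rot":[0,0,0]},{"dp":[0,0,0.005],"delta_rot":[0,0,0]},{"dp":[0,0,0.005],"delta_rot":[0,0,0]},{"dp":[0,0,0.005],"delta_rot":[0,0,0]}]'
```

```text
clock: 14.5
tcp_pos: [0.5667, -0.0585, 0.0392]
orientation: [3.139, -0.118, 0.002]
contact_force: [-9.5, 2.2, 29.7]
grip_width: 0.0001
gripper_force: 14.4
```

```bash
python3 -m handwheel '[{"dp":[0,0,-0.001],"delta_rot":[0,0,0]},{"dp":[0,0,-0.002],"delta_rot":[0,0,0]},{"dp":[0,0,-0.002],"delta_rot":[0,0,0]},{"dp":[0,0,-0.002],"delta_rot":[0,0,0]},{"dp":[0,0,-0.002],"delta_rot":[0,0,0]},{"dp":[0,0,-0.002],"delta_rot":[0,0,0]},{"dp":[0,0,-0.002],"delta_rot":[0,0,0]},{"dp":[0,0,-0.002],"delta_rot":[0,0,0]},{"dp":[0,0,-0.002],"delta_rot":[0,0,0]},{"dp":[0,0,-0.002],"delta_rot":[0,0,0]},{"dp":[0,0,-0.002],"delta_rot":[0,0,0]},{"dp":[0,0,-0.002],"delta_rot":[0,0,0]}]'
python3 - <<'E'
from h import *
g=grab("scene")
cv2.imwrite("pics/s7.png",cv2.resize(g["img"][140:300,200:413],(640,480),interpolation=cv2.INTER_CUBIC))
E
```

```text
clock: 16.0
tcp_pos: [0.5665, -0.0585, 0.0395]
orientation: [-3.139, 0.118, -0.001]
contact_force: [-3.4, 1.2, 12.9]
grip_width: -0.0001
gripper_force: 6.7
```

View pics/s7.png

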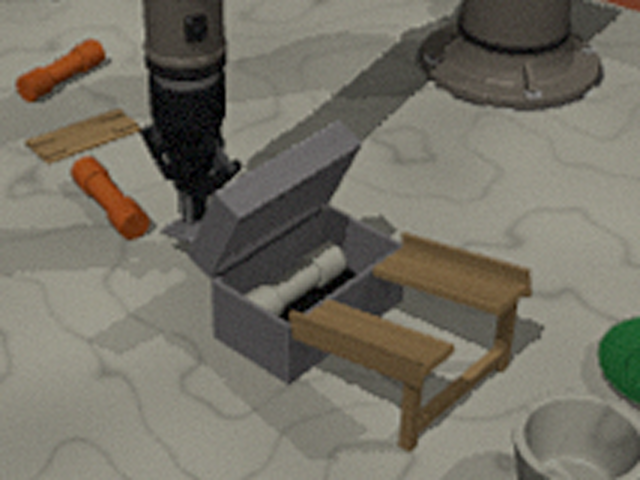

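The pestle lies on the box floor at (300,278) with the lid fully raised. Now I ease the lever up.

```bash
python3 -m handwheel '[{"dp":[0,0,-0.002],"delta_rot":[0,0,0]},{"dp":[0,0,-0.004],"delta_rot":[0,0,0]},{"dp":[0,0,-0.006],"delta_rot":[0,0,0]},{"dp":[0,0,-0.008],"delta_rot":[0,0,0]},{"dp":[0,0,-0.01],"delta_rot":[0,0,0]},{"dp":[0,0,-0.012],"delta_rot":[0,0,0]},{"dp":[0,0,-0.014],"delta_rot":[0,0,0]},{"dp":[0,0,-0.016],"delta_rot":[0,0,0]},{"dp":[0,0,-0.018],"delta_rot":[0,0,0]},{"dp":[0,0,-0.02],"delta_rot":[0,0,0]},{"dp":[0,0,-0.022],"delta_rot":[0,0,0]},{"dp":[0,0,-0.024],"delta_rot":[0,0,0]}]'
python3 -m handwheel '[{"dp":[0,0,-0.002],"delta_rot":[0,0,0]},{"dp":[0,0,-0.004],"delta_rot":[0,0,0]},{"dp":[0,0,-0.006],"delta_rot":[0,0,0]},{"dp":[0,0,-0.008],"delta_rot":[0,0,0]},{"dp":[0,0,-0.01],"delta_rot":[0,0,0]},{"dp":[0,0,-0.012],"delta_rot":[0,0,0]},{"dp":[0,0,-0.014],"delta_rot":[0,0,0]},{"dp":[0,0,-0.016],"delta_rot":[0,0,0]},{"dp":[0,0,-0.018],"delta_rot":[0,0,0]},{"dp":[0,0,-0.02],"delta_rot":[0,0,0]},{"dp":[0,0,-0.022],"delta_rot":[0,0,0]},{"dp":[0,0,-0.024],"delta_rot":[0,0,0]}]'
python3 -m handwheel '[{"dp":[0,0,-0.002],"delta_rot":[0,0,0]},{"dp":[0,0,-0.004],"delta_rot":[0,0,0]},{"dp":[0,0,-0.006],"delta_rot":[0,0,0]},{"dp":[0,0,-0.01],"delta_rot":[0,0,0]},{"dp":[0,0,-0.02],"delta_rot":[0,0,0]},{"dp":[0,0,-0.04],"delta_rot":[0,0,0]},{"dp":[0,0,-0.07],"delta_rot":[0,0,0]},{"dp":[0,0,-0.1],"delta_rot":[0,0,0]},{"dp":[0,0,-0.11],"delta_rot":[0,0,0]},{"dp":[0,0,-0.11],"delta_rot":[0,0,0]},{"dp":[0,0,-0.11],"delta_rot":[0,0,0]}]'
python3 - <<'E'
from h import *
g=grab("scene")
cv2.imwrite("pics/s8.png",cv2.resize(g["img"][140:300,200:413],(640,480),interpolation=cv2.INTER_CUBIC))
E
```

```text
clock: 17.55
tcp_pos: [0.5663, -0.0587, 0.0625]
orientation: [3.139, -0.118, 0.0]
contact_force: [-0.0, -2.1, 3.1]
grip_width: -0.0001
gripper_force: 1.2
clock: 19.05
tcp_pos: [0.5664, -0.0586, 0.0865]
orientation: [-3.139, 0.118, -0.0]
contact_force: [0.6, 2.0, 1.5]
grip_width: -0.0005
gripper_force: 1.4
clock: 20.42
tcp_pos: [0.5655, -0.0586, 0.1951]
orientation: [3.139, -0.118, -0.003]
contact_force: [-0.3, 1.3, -1.3]
grip_width: -0.0002
gripper_force: 0.0
```

View pics/s8.png

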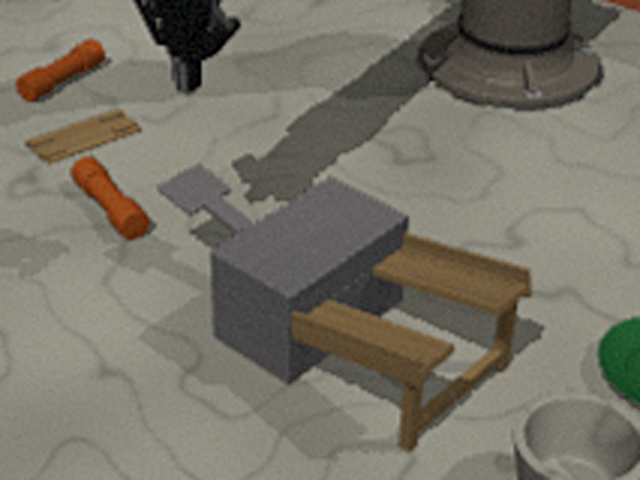

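The lid is shut (top at about (310,235)), the pestle is inside, and the gripper is clear.

```bash
python3 -c "
from bench import r
print(r.hand_in())"
```

```text
the job is handed in; nothing more can be done
None
```

The pestle is in the caddy with the lid eased shut, the gripper is clear, and the job was handed in at about 20.5 s; no verdict came back, and I didn't re-measure the mortar, saucer or spatula at the end.

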